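Extend the guide-roller arm by one hole

TASK

The telescopic guide-roller arm has to reach one hole further out. Swing its orange clamp lever open, away from the blue tube, by about a quarter turn; then take the red pull knob, pull the lock pin clear, slide the blue section away from the grey bracket to the very next hole and let the pin down fully home there. The section is sprung and draws back in if you let it, so finish with the knob still gripped between the fingers and the pin fully down in its hole, and stay like that: I will close the clamp lever while you hold. Leave the loose things around the arm where they are.

Things in the scene. Friction and masses are not known exactly. Their poses are not given: they have to be found in the camera images.
- bracket: Light grey bracket bolted to the bench, 100 x 96 mm foot, 83 mm high; it never moves. Origin: on the bench under the foot's middle; z up. Its +x axis is level and points along the arm, the way the section slides OUT. A fixed 28 mm square aluminium tube runs from it along +x; the blue section slides on that tube.
- first_hole (a point): Mouth of the hole for tube_section = 0, on the centre line of the fixed tube's flat top, 64 mm above the bench, 110 mm from the bracket's origin along its +x. The 9.5 mm holes of the row are 30 mm apart, at 50, 80, 110, 140, 170, 200, 230 mm from that origin; those under the collar and blue tube cannot be seen.
- tube_section (a joint): How far out the section is, m, growing along the bracket's +x (-0.036 to 0.105). Holes lie at -0.030, 0, 0.030, 0.060, 0.090 with 0.75 mm play each way; at the start the pin is in the hole at 0. A spring in the tube always draws the section towards the bracket with 5 to 8 N, friction is about 1.2 N: with the pin out and nobody holding it, it springs back.
- lock_plunger (a joint): How far the lock pin is pulled up, m: 0 = fully home, at most 0.013. The 8 mm round-nosed pin reaches 8 mm into the tube at 0: it is clear of the hole above 0.008, and rides on the tube at 0.008 if let down between holes. A spring pushes it down with 4 N at 0 and 7 N at full pull; it drops in only within about 1 mm of a hole's centre.
- knob (a point): Middle of the red ribbed pull knob, upright, round, 25 mm in diameter, 30 mm high (15 mm above and below this point); 113 mm above the bench with the pin home. It rises with the pin, turns nothing, and is firm sideways on the section, so it is also the handle for sliding it. Under it: steel barrel, 16 mm in diameter, top 96 mm above the bench.
- collar (a point): Middle of the top face of the dark collar that carries the knob and pin, at the bracket end of the blue section: 48 mm along the arm, 46 mm across, top 73 mm above the bench; the pin's axis passes through this point. Moves with the section.
- clamp_lever (a joint): Swing of the orange clamp lever, rad: 0 = clamped, grows anticlockwise seen from above, up to 1.75. Its upright axis is 24 mm from the pin towards the bracket's +y and moves with the section. At 0 the handle points 0.3 rad from +x towards +y. Tight (about 0.4 N m) to 0.5, free above 0.9; stays where left. Clamped, it holds the section against 35 N.
- lever_tip (a point): Point on the clamp lever's handle, 60 mm from its axis, 87 mm above the bench: a round orange handle about 12 mm thick, ending 72 mm from the axis; hub 22 mm in diameter, top 87 mm above the bench. The blue tube's top is 67 mm above the bench, so fingers can pass over it and push the handle out sideways, or pinch it from above.
- roller_axle (a point): Middle of the green roller (42 mm in diameter, top 77 mm above the bench) in the fork at the far end of the 34 mm square blue section, 193 mm beyond the pin along the bracket's +x, 56 mm above the bench. Moves with the section.
- oil_bottle: Loose cream oil bottle with a red spout, 43 mm wide and 128 mm tall, standing on the bench; origin under its middle. Leave alone.
- hex_key: Loose dark hex key, 88 x 33 x 6 mm, lying; origin under its middle. Leave alone.
- bolt_m10: Loose steel bolt, 49 mm long, 18 mm head, lying; origin under its middle. Leave alone.
- nut_m12: Loose steel nut, 22 mm across, 10 mm high, lying; origin under its middle. Leave alone.

How it is judged:
By the outcome, as a careful person would: the job done as asked, in the order asked, and still so for the second after the job is handed in, while the arm keeps its last pose, push and grip.
It also fails if it takes over 42 s, if anything falls off the work surface, if the arm or the gripper's body presses on something with over 40 N, if the wrist force passes 120 N, or if a joint passes its speed limit or range.

ROBOT

A 6-joint arm with a two-finger parallel gripper is mounted at the origin on a cart in front of the work surface, level with it; the furniture and walls round the work are solid. World frame = base frame: x ahead of the robot, y to its left, z up, the work surface at z = 0. Lengths are in mm, angles in rad, forces in N, time in s.
With the tool pointing down it reaches from about 400 to 925 mm from the base axis. Payload 12.5 kg.
Tool frame: the origin (TCP) lies between the finger pads, 19 mm behind the fingertips; this is the grasp point; z points along the fingers, y is the line along which they close (so a half turn about z gives the same grasp; the last joint's range is limited). The gripper opens to 95 mm and grips with 3 to 60 N. Pads are 20 mm wide; open, the fingers measure 119 mm over their backs; the gripper's body (75 mm by 180 mm) begins 59 mm behind the grasp point.
Start: joints at [1.176, 0.491, 1.559, -0, 1.092, -0.106], TCP at [177.983, 599.138, 233.461] pointing down, gripper open.
Joint ranges: [-3.1, 3.1], [-0.84, 2.19], [0.05, 2.79], [-1.13, 4.28], [0.06, 2.93], [-2.69, 2.69]. Speed limits (rad/s): [2.22, 2.22, 2.79, 3.14, 3.14, 3.14].

INTERFACE

Orientations are given as [roll, pitch, yaw] about the fixed x, y, z axes, in that order (R = Rz(yaw) Ry(pitch) Rx(roll)).
In Python, from cell import env gives the robot as it stands.
- The arm moves only by the shell command python3 steer.py 'ROWS'. ROWS is a JSON list of rows, 1 to 5 of them, each of 5 numbers: dx, dy, dz in mm, then a turn about the tool's z in rad, then the opening from 0.0 (shut) to 1.0 (fully open); each row is the pose to reach, as a shift and turn from the pose commanded when the command began, along the tool's axes at that moment; what a row does not reach only later rows make up. A row lasts 1/12 s, in which the tool goes at most 41.7 mm and 0.125 rad, less where a joint would pass 70% of its speed; a pose out of reach is approached as far as the arm can. The fingers move at their own pace and stop on an object; the grip force is fixed at half the most. Time passes only in rows, so rows that do not move let the fingers close. It prints the time, the measured TCP pose, the force, the opening and the grip force at its end.
- env.state(): the state, without advancing time (a new reading comes with each control period).
- env.read_camera(name): name is "side" or "top" or "wrist"; returns (picture, depth): 480x640x3 uint8, red, green, blue; 480x640 float32, mm along the optical axis (not along the pixel's ray), 0 where there is no reading.
- env.camera_info(name): a dict with "vertical_fov" (degrees; the focal length in pixels is half the picture's height over the tangent of half this angle, whatever the lens; pixels are square), "cx", "cy" (the principal point, pixels), "origin" and "attitude" of the camera in the world. Camera axes: x right, y down, z forward; pixel columns grow to the right and rows downward; lengths in mm; the calibration is good to about 2 mm. The wrist camera is an equidistant fisheye: a pixel r from the principal point sees the ray r / f radians off the axis. A picture is of the moment at which its call begins: read the wrist's pose just before it. camera_info takes no time and is no camera call; for the wrist camera it gives the pose at the moment of the call.
- env.job_done(): hands the job in; it is judged then, once.
The state is a dict: "t": time; "joints": joint angles; "qvel": joint speeds; "tau": joint torques, N m; "eef_pos": TCP position; "tcp_rot": TCP orientation; "ft_force": force on the tool from outside, world axes, zero at the start; "moment": the same for the moment, N m; "opening": opening from 0.0 (shut) to 1.0 (fully open); "grip_force": force on a finger pad.
Only numpy, scipy, OpenCV 4.12 (cv2) and the standard library are available. Lean on these libraries where they do the work, as an engineer would, in place of code of your own. Each camera call takes 0.05 s, during which the arm holds its last target. There are 200 camera calls.

## Working session

There is one attempt and no reset: what is moved stays moved. The work goes in short steps, Python scripts to look and compute and a shell command to move; the robot and the scene stay as the last step left them, time stands still between calls to the robot, and variables do not carry over. Pictures are saved under pics/ and viewed, at most 10 in all, crops included, and the job is handed in when it is done.

```bash
ls; mkdir -p pics
python3 - <<'E'
from cell import env
import cv2,numpy as np
for n in("side","top"):
    p,d=env.read_camera(n); np.savez(f"/tmp/{n}.npz",p=p,d=d)
    cv2.imwrite(f"pics/{n}0.png",p[:,:,::-1]); print(n,env.camera_info(n),(d>0).mean())
s=env.state(); print(s)
E
```

```text
cell.py
pics
steer.py
side {'vertical_fov': 46.7863941799434, 'cx': 320.35736220615235, 'cy': 248.65048077442304, 'origin': array([ 588.76730353, -863.92332794,  726.93154642]), 'attitude': array([-2.28672809, -0.00799473, -0.01522647])} 0.9960481770833334
top {'vertical_fov': 53.77923919306206, 'cx': 323.03258037313367, 'cy': 238.75631661379708, 'origin': array([ 481.91799275, -117.85031224,  954.7406951 ]), 'attitude': array([-3.01466467, -0.02260746, -1.58237596])} 0.996064453125
{'t': 0.1, 'joints': array([ 1.17639152e+00,  4.91496379e-01,  1.55940311e+00,  2.86840633e-05,
        1.09174000e+00, -1.05565403e-01]), 'qvel': array([-0.00043652, -0.00217814, -0.00233209, -0.0020263 , -0.00100048,
        0.00156819]), 'tau': array([ 2.26336379e-03, -6.13622475e+01, -2.58602518e+01,  6.93871127e-02,
        4.70519182e-02, -9.27304313e-05]), 'eef_pos': array([177.89404299, 598.92647772, 232.91695902]), 'tcp_rot': array([-3.14055432e+00, -1.35604399e-04,  2.85273994e+00]), 'ft_force': array([-0.45637779, -0.62576059,  0.44328724]), 'moment': array([-0.01955309, -0.00202692,  0.01767132]), 'grip_force': 0.0, 'opening': 0.9998068480940684}
```

View pics/side0.png

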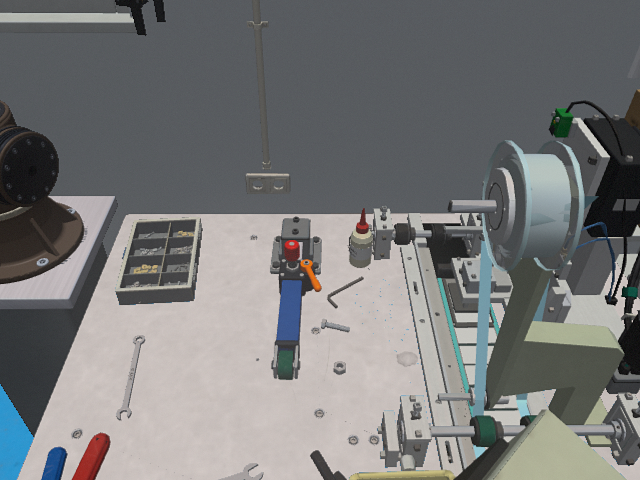

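View pics/top0.png

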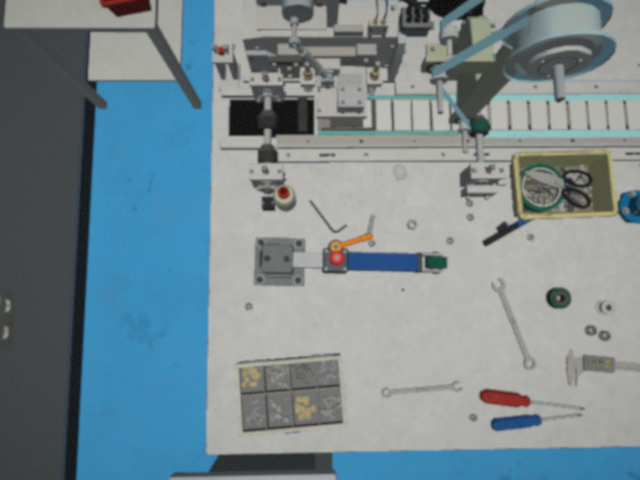

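The side picture shows the knob at (292,246), the lever hub at about (307,264) with its tip at (318,289), and the roller at (286,362). The top picture shows the knob at (337,257), the lever hub at (336,246) with its tip at (371,236), and the roller at (434,262). The arm runs along about world -y, so the bracket's +y is about world +x.

```bash
cat > h.py <<'E'
import numpy as np,cv2
from scipy.spatial.transform import Rotation as R
from cell import env
def f(i): return 240/np.tan(np.radians(i["vertical_fov"]/2))
def ray(i,u,v,fish=False):
    x,y=(u-i["cx"])/f(i),(v-i["cy"])/f(i)
    if fish:
        r=np.hypot(x,y); k=np.sin(r)/max(r,1e-9); d=np.array([x*k,y*k,np.cos(r)])
    else: d=np.array([x,y,1.])
    return R.from_euler('xyz',i["attitude"]).apply(d/np.linalg.norm(d))
def plane(i,u,v,z,fish=False):
    d=ray(i,u,v,fish); o=i["origin"]; return o+d*(z-o[2])/d[2]
def tri(a,da,b,db):
    M=np.array([da,-db]).T; t=np.linalg.lstsq(M,b-a,rcond=None)[0]
    p,q=a+da*t[0],b+db*t[1]; return (p+q)/2,np.linalg.norm(p-q)
def mask(p,c,box):
    h=cv2.cvtColor(np.ascontiguousarray(p),cv2.COLOR_RGB2HSV)
    lo,hi={'red':((0,150,80),(6,255,255)),'orange':((8,150,120),(20,255,255)),'green':((70,80,20),(95,255,255)),'blue':((105,120,40),(125,255,255))}[c]
    m=cv2.inRange(h,lo,hi)
    if c=='red': m|=cv2.inRange(h,(174,150,80),(180,255,255))
    z=np.zeros_like(m); x0,y0,x1,y1=box; z[y0:y1,x0:x1]=m[y0:y1,x0:x1]; return z
def pts(i,d,m,fish=False):
    v,u=np.nonzero((m>0)&(d>0)); z=d[v,u]
    P=np.c_[(u-i["cx"])/f(i)*z,(v-i["cy"])/f(i)*z,z]
    return R.from_euler('xyz',i["attitude"]).apply(P)+i["origin"]
E
python3 - <<'E'
from h import *
np.set_printoptions(precision=1,suppress=True)
B={"side":(265,225,330,385),"top":(320,225,450,285)}
C={}
for n in B:
    q=np.load(f"/tmp/{n}.npz"); i=env.camera_info(n)
    for c in('red','orange','green','blue'):
        m=mask(q['p'],c,B[n]); P=pts(i,q['d'],m); v,u=np.nonzero(m)
        C[n,c]=(u.mean(),v.mean())
        print(n,c,len(u),u.min(),u.max(),v.min(),v.max(),np.array(C[n,c]),P.min(0),np.median(P,0),P.max(0), 'top',np.median(P[P[:,2]>np.percentile(P[:,2],85)],0))
a,b=env.camera_info("side"),env.camera_info("top")
for c in('red','orange','green','blue'):
    print(c,tri(a["origin"],ray(a,*C["side",c]),b["origin"],ray(b,*C["top",c])))
E
```

```text
side red 112 285 298 240 258 [291.5 246. ] [ 544.9 -176.8  105. ] [ 556.9 -167.1  127.2] [ 567.1 -151.7  129.8] top [ 555.8 -167.   129. ]
side orange 213 300 320 259 290 [310.8 274.1] [ 569.7 -232.6   21.6] [ 588.5 -194.1   88.3] [603.  -83.   94.9] top [ 596.6 -222.    93.4]
side green 253 278 292 351 371 [285.2 360. ] [ 540.1 -375.2   65.6] [ 550.3 -361.6   75.6] [ 560.4 -343.5   79.8] top [ 551.6 -355.4   78.2]
side blue 1232 277 301 280 339 [289.3 310. ] [ 535.4 -317.2   62.5] [ 553.3 -256.    67.2] [ 571.5 -184.2   71.4] top [ 554.9 -261.    68.9]
top red 108 330 343 252 264 [336.2 257.9] [ 542.9 -172.6  113.7] [ 553.  -160.1  125.9] [ 564.  -149.8  129.4] top [ 554.6 -162.   128.4]
top orange 195 330 371 234 251 [350.1 241.8] [ 565.5 -227.3   69.9] [ 586.6 -188.4   87.2] [ 600.1 -152.   126.7] top [ 594.2 -216.    93.5]
top green 197 426 445 257 267 [435.4 261.7] [ 539.2 -368.5   59.2] [ 548.9 -348.4   73.8] [ 558.6 -333.9   80.1] top [ 549.  -355.6   77. ]
top blue 1134 348 417 253 270 [382.5 261.5] [ 534.1 -317.2   61.1] [ 550.6 -251.6   65.7] [ 567.8 -185.4   72.3] top [ 550.4 -240.3   68. ]
red (array([ 554.9, -160.7,  121. ]), np.float64(2.210501218493192))
orange (array([ 587.5, -189.1,   83.1]), np.float64(1.4943961041333074))
green (array([ 549.7, -352. ,   63.4]), np.float64(0.10061991174361848))
blue (array([ 552.1, -251.4,   62.5]), np.float64(1.9807598657488679))
```

```bash
cat >> h.py <<'E'
def go(x,y,z,yaw=None):
    s=env.state(); r=R.from_euler('xyz',s["tcp_rot"]); ps=s["tcp_rot"][2]
    d=r.inv().apply(np.array([x,y,z])-s["eef_pos"])
    t=0 if yaw is None else -((yaw-ps+np.pi/2)%np.pi-np.pi/2)
    print("shift",d.round(1),"turn",round(t,3),"rows",round(max(np.linalg.norm(d)/41.7,abs(t)/.125),1),"q6",s["joints"][5].round(2),"psi",ps.round(3))
E
python3 - <<'E'
from h import *
np.set_printoptions(precision=1,suppress=True)
for n in("top","side"):
    q=np.load(f"/tmp/{n}.npz"); i=env.camera_info(n)
    P=pts(i,q['d'],np.ones((480,640)))
    for x0 in range(450,800,50):
        print(n,x0,[round(float(np.percentile(S,99.5))) if len(S:=P[(P[:,0]>=x0)&(P[:,0]<x0+50)&(P[:,1]>=y0)&(P[:,1]<y0+50)&(P[:,2]<600)][:,2]) else None for y0 in range(-350,51,50)])
    if n=="top":
        m=np.zeros((480,640),np.uint8); m[175:215,270:300]=1; S=pts(i,q['d'],m); S=S[S[:,2]>40]; print("bottle",S.min(0),np.median(S,0),S.max(0))
go(500,-100,235,1.845); go(593.8,-215,235,1.845)
E
```

```text
top 450 [3, 3, 3, 3, 3, 3, 2, 2, 3]
top 500 [76, 69, 69, 128, 74, 78, 79, 3, 2]
top 550 [76, 70, 94, 129, 120, 83, 84, 3, 3]
top 600 [11, 3, 91, 7, 10, 12, 15, 3, 2]
top 650 [3, 3, 7, 3, 6, 126, 71, 3, 2]
top 700 [3, 3, 3, 3, 3, 83, 107, 76, 3]
top 750 [283, 22, 22, 22, 21, 45, 62, 17, 17]
bottle [660.5 -87.6  40.1] [680.4 -62.3  72. ] [723.2 -36.8 127.2]
side 450 [3, 3, 3, 3, 3, 4, 3, 4, 4]
side 500 [76, 70, 70, 128, 76, 79, 79, 3, 3]
side 550 [77, 70, 94, 129, 74, 84, 85, 3, 3]
side 600 [13, 4, 93, 8, 10, 17, 17, 4, 4]
side 650 [4, 3, 8, 3, 7, 124, 27, 3, 3]
side 700 [4, 4, 3, 3, 3, 83, 107, 77, 3]
side 750 [285, 23, 23, 22, 23, 51, 62, 18, 18]
shift [-507.9 -578.2   -1.6] turn 1.008 rows 18.5 q6 -0.11 psi 2.853
shift [-630.5 -661.7   -1.5] turn 1.008 rows 21.9 q6 -0.11 psi 2.853
```

```bash
python3 steer.py '[[-160,-109,0,0,0.45],[-160,-109,0,0,0.45],[-160,-109,0,0,0.45],[-160,-109,0,0,0.45],[-160,-109,0,0,0.45]]'; python3 steer.py '[[-160,-109,0,0,0.45],[-160,-109,0,0,0.45],[-160,-109,0,0,0.45],[-160,-109,0,0,0.45],[-160,-109,0,0,0.45]]'; python3 -c "
from h import *
go(593.8,-215,200,1.845)"
```

```text
t: 0.52
eef_pos: [301.7, 446.5, 233.3]
tcp_rot: [-3.141, 0.0, 2.852]
ft_force: [0.1, 0.7, 1.7]
opening: 0.706
grip_force: 0.0
t: 0.93
eef_pos: [424.3, 296.4, 233.4]
tcp_rot: [-3.141, 0.0, 2.852]
ft_force: [0.5, 0.7, 0.3]
opening: 0.451
grip_force: 0.0
shift [-308.7 -441.5   33.5] turn 1.007 rows 12.9 q6 -0.8 psi 2.852
```

```bash
python3 steer.py '[[-119,-171,10,0.5,0.45],[-119,-171,10,0.5,0.45],[-119,-171,10,0.5,0.45],[-119,-171,10,0.5,0.45],[-119,-171,10,0.5,0.45]]'; python3 -c "
from h import *
go(593.8,-215,200,1.845)"
```

```text
t: 1.35
eef_pos: [488.1, 99.5, 223.3]
tcp_rot: [-3.142, -0.0, 2.345]
ft_force: [1.1, 0.9, 0.1]
opening: 0.451
grip_force: 0.0
shift [-298.8 -144.2   23.2] turn 0.5 rows 8.0 q6 -0.71 psi 2.345
```

```bash
python3 steer.py '[[-180,-87,15,0.5,0.45],[-180,-87,15,0.5,0.45],[-180,-87,15,0.5,0.45],[-180,-87,15,0.5,0.45],[-180,-87,15,0.5,0.45]]'; python3 -c "
from h import *
go(593.8,-215,200,1.845)"
```

```text
t: 1.77
eef_pos: [553.5, -90.4, 208.0]
tcp_rot: [-3.141, -0.0, 1.844]
ft_force: [-0.0, 0.0, 1.0]
opening: 0.45
grip_force: 0.0
shift [-130.8    5.3    8. ] turn -0.001 rows 3.1 q6 -0.55 psi 1.844
```

```bash
python3 steer.py '[[-40,2,2,0,0.45],[-80,3,4,0,0.45],[-120,5,6,0,0.45],[-131,5,8,0,0.45],[-131,5,8,0,0.45]]'
python3 - <<'E'
from h import *
np.set_printoptions(precision=1,suppress=True)
i=env.camera_info("wrist"); p,d=env.read_camera("wrist"); print(i)
np.savez("/tmp/w1.npz",p=p,d=d); cv2.imwrite("pics/w1.png",p[:,:,::-1])
go(593.8,-215,97,1.845)
E
```

```text
t: 2.18
eef_pos: [594.3, -214.7, 199.1]
tcp_rot: [-3.141, -0.001, 1.85]
ft_force: [0.7, -0.7, -0.1]
opening: 0.451
grip_force: 0.0
{'vertical_fov': 65.70646984690485, 'cx': 314.8219199293977, 'cy': 243.92389018119144, 'origin': array([ 575.4, -145.4,  349.6]), 'attitude': array([ 2.9, -0. ,  0.3])}
shift [ -2.3  -0.6 102.4] turn 0.006 rows 2.5 q6 -0.73 psi 1.851
```

View pics/w1.png

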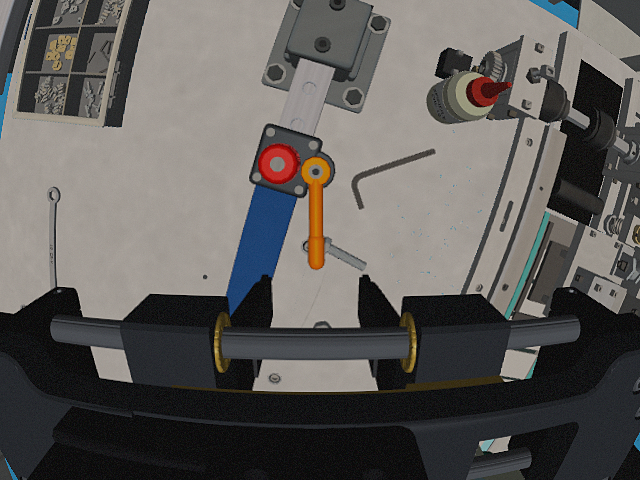

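The wrist picture is clear: knob top at (278,164), lever hub at (316,172), and the handle running straight down to its tip at (317,268). The fingers straddle the handle's line.

Run:
```python
from h import *
np.set_printoptions(precision=1,suppress=True)
i=env.camera_info("wrist"); q=np.load("/tmp/w1.npz"); p=q['p']
m=mask(p,'red',(240,130,310,200)); (u,v),r=cv2.minEnclosingCircle(cv2.findNonZero(m)); print(u,v,r)
K=plane(i,u,v,126,True); print("knob",K)
t=env.camera_info("top"); print("tri w/top",tri(i["origin"],ray(i,u,v,True),t["origin"],ray(t,336.2,257.9)))
m=mask(p,'orange',(290,140,350,280)); v,u=np.nonzero(m)
H=plane(i,316,172,87,True); print("hub",H,"vec",H-K)
for r in(200,220,240,255): print(r,plane(i,u[v==r].mean(),r,87,True), u[v==r].min(),u[v==r].max())
r=plane(i,317,v.max(),87,True); print("end",r, np.linalg.norm((r-H)[:2]))
```

```text
278.569091796875 162.65853881835938 21.272836685180664
knob [ 556.5 -158.1  126. ]
tri w/top (array([ 554.9, -160.5,  106.6]), np.float64(2.2385729475864116))
hub [ 580.5 -159.9   87. ] vec [ 24.   -1.8 -39. ]
200 [ 585.7 -179.2   87. ] 309 322
220 [ 590.  -193.1   87. ] 310 322
240 [ 593.8 -207.5   87. ] 308 323
255 [ 597.3 -218.4   87. ] 309 323
end [ 601.  -228.7   87. ] 71.80548488437616
```

```bash
python3 steer.py '[[0,0,40,0,0.45],[0,0,75,0,0.45],[0,0,102,0,0.45],[0,0,102,0,0.2],[0,0,102,0,0.2]]'; python3 steer.py '[[0,0,0,0,0.2],[0,0,0,0,0.2],[0,0,0,0,0.2]]';  python3 -c "
from h import *
go(595,-213.5,97,1.845)"
```

```text
t: 2.65
eef_pos: [593.9, -210.5, 98.2]
tcp_rot: [-3.14, -0.002, 1.854]
ft_force: [0.6, -0.3, 1.1]
opening: 0.36
grip_force: 0.0
t: 2.9
eef_pos: [595.0, -212.0, 100.4]
tcp_rot: [3.139, 0.002, 1.853]
ft_force: [-0.3, -0.7, 0.1]
opening: 0.211
grip_force: 0.0
shift [-1.5 -0.4  3.4] turn 0.008 rows 0.1 q6 -0.73 psi 1.853
```

```bash
python3 steer.py '[[0,0,4,0,0.2],[0,0,4,0,0.2]]'; python3 steer.py '[[0.3,5.5,0,-0.1,0.2],[1.1,10.9,0,-0.2,0.2],[2.5,16.2,0,-0.3,0.2],[4.3,21.4,0,-0.4,0.2],[6.7,26.4,0,-0.5,0.2]]'
python3 - <<'E'
from h import *
np.set_printoptions(precision=2,suppress=True)
s=env.state(); d=s["eef_pos"][:2]-[580,-160.5]; print(np.hypot(*d),np.arctan2(d[1],d[0])+1.297,s["tcp_rot"][2]-1.845)
E
```

```text
t: 3.07
eef_pos: [594.3, -211.9, 94.7]
tcp_rot: [3.141, 0.0, 1.853]
ft_force: [-0.5, -0.5, -0.4]
opening: 0.201
grip_force: 0.0
t: 3.48
eef_pos: [617.4, -198.1, 94.4]
tcp_rot: [-3.141, -0.001, 2.357]
ft_force: [-2.4, 0.2, 1.2]
opening: 0.198
grip_force: 1.2
53.074354177298936 0.508390814021147 0.5124630860858843
```

```bash
python3 steer.py '[[0.3,5.5,0,-0.1,0.2],[1.1,10.9,0,-0.2,0.2],[2.5,16.2,0,-0.3,0.2],[4.3,21.4,0,-0.4,0.2],[6.7,26.4,0,-0.5,0.2]]'; python3 steer.py '[[0.3,5.5,0,-0.11,0.2],[1.3,11.9,0,-0.22,0.2],[3,18,0,-0.34,0.2],[5.5,24,0,-0.46,0.2],[8.4,29.3,0,-0.58,0.2]]'
python3 - <<'E'
from h import *
np.set_printoptions(precision=2,suppress=True)
s=env.state(); d=s["eef_pos"][:2]-[580,-160.5]; print(np.hypot(*d),np.arctan2(d[1],d[0])+1.297,s["tcp_rot"][2]-1.845)
p,_=env.read_camera("side"); cv2.imwrite("pics/s1.png",cv2.resize(p[200:340,220:420,::-1],(800,560)))
E
```

```text
t: 3.9
eef_pos: [631.6, -174.8, 94.4]
tcp_rot: [-3.141, -0.001, 2.858]
ft_force: [-2.0, -0.8, -0.3]
opening: 0.202
grip_force: 0.8
t: 4.32
eef_pos: [631.9, -144.3, 94.4]
tcp_rot: [-3.142, -0.0, -2.845]
ft_force: [-1.2, -2.2, -0.7]
opening: 0.2
grip_force: 0.8
54.39260207905082 1.5992430994393292 -4.689530143658497
```

View pics/s1.png

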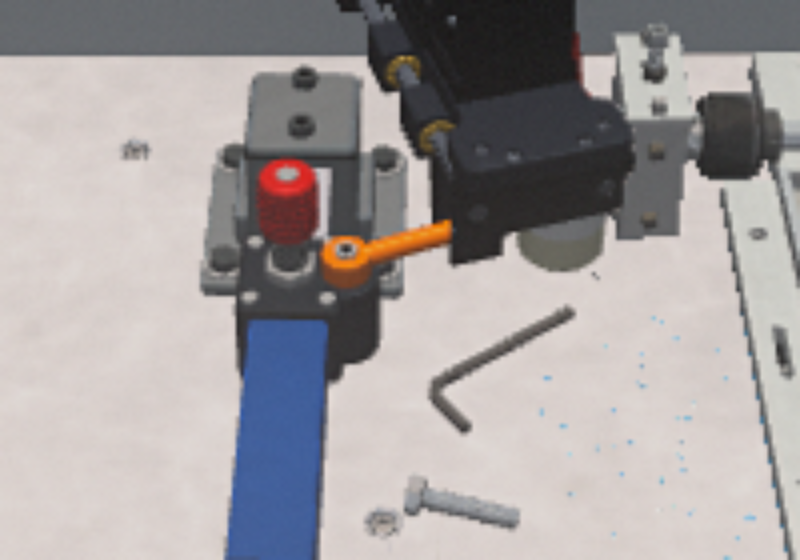

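The lever now points straight out to the side at about 1.55 rad: hub at crop (345,250), handle running to (450,230). The bottle, hex key and bolt are untouched. Next I back off upwards.

```bash
python3 steer.py '[[0,0,0,0,0.3],[0,0,0,0,0.3],[0,0,-30,0,0.5],[0,0,-65,0,0.5],[0,0,-90,0,0.5]]'; python3 steer.py '[[0,0,0,0.12,0.5],[0,0,0,0.24,0.5],[0,0,0,0.32,0.5],[0,0,0,0.32,0.5]]'
python3 - <<'E'
from h import *
np.set_printoptions(precision=2,suppress=True)
i=env.camera_info("wrist"); p,_=env.read_camera("wrist"); cv2.imwrite("pics/w2.png",p[:,:,::-1]); np.savez("/tmp/w2.npz",p=p); print(i["origin"],i["attitude"])
go(555.5,-160,165,-0.026)
E
```

```text
t: 4.78
eef_pos: [632.5, -144.9, 186.7]
tcp_rot: [-3.141, 0.001, -2.854]
ft_force: [-0.2, -0.4, 0.3]
opening: 0.452
grip_force: 0.0
t: 5.12
eef_pos: [632.1, -144.8, 184.7]
tcp_rot: [3.142, 0.0, 3.106]
ft_force: [0.5, 0.1, 0.3]
opening: 0.501
grip_force: 0.0
[ 560.76 -142.11  335.14] [2.88 0.   1.53]
shift [ 76.1 -17.6  19.5] turn -0.004 rows 1.9 q6 -1.87 psi 3.111
```

View pics/w2.png

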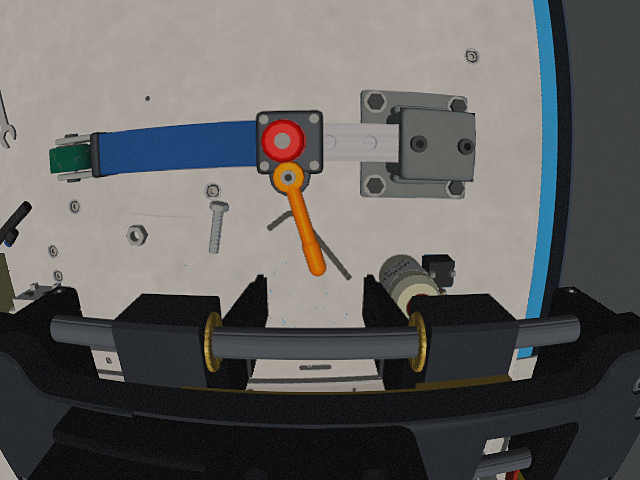

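The knob top is at (283,141). The lever is open and pointing outwards, and everything else is in place.

Run:
```python
from h import *
np.set_printoptions(precision=2,suppress=True)
i=env.camera_info("wrist")
p=np.load("/tmp/w2.npz")['p']
m=mask(p,'red',(250,110,320,170)); (u,v),r=cv2.minEnclosingCircle(cv2.findNonZero(m)); print(u,v,r)
K=plane(i,u,v,126,True); print(K)
for r,w in(('disc',(283,141)),):
    print(tri(np.array([575.4,-145.4,349.6]),ray({**i,"attitude":env.camera_info("wrist")["attitude"]},*w,True),i["origin"],ray(i,*w,True))[1]*0, plane(i,*w,128,True))
print("axis from nut holes (bracket top bolts/holes)",plane(i,336,142,64,True),plane(i,370,142,64,True),"hub",plane(i,288,178,87,True))
m=mask(p,'orange',(260,160,330,280)); P=[plane(i,np.nonzero(m[r])[0].mean(),r,87,True) for r in(215,260)]; d=P[1]-P[0]; print("lever",1.6+np.arctan2(d[1],d[0])-.3)
T=env.camera_info("side"); print(tri(i["origin"],ray(i,u,v,True),T["origin"],ray(T,291.5,243)))
go(K[0],K[1],165,-0.026)
```

```text
283.1590576171875 140.56385803222656 22.312759399414062
[ 556.55 -160.    126.  ]
0.0 [ 556.83 -159.93  128.  ]
axis from nut holes (bracket top bolts/holes) [ 557.62 -127.14   64.  ] [ 557.92 -102.38   64.  ] hub [ 580.96 -161.03   87.  ]
lever 1.5680260068709813
(array([ 556.39, -159.91,  127.13]), np.float64(0.3648610644274662))
shift [ 75.1 -17.5  19.5] turn -0.004 rows 1.9 q6 -1.87 psi 3.111
```

```bash
python3 steer.py '[[35,-8,9,0,0.5],[70,-17,19,0,0.5],[75,-17.5,19,0,0.5],[75,-17.5,19,0,0.5],[75,-17.5,19,0,0.5]]'; python3 -c "
from h import *
go(556.4,-160,116,-0.026)"
```

```text
t: 5.58
eef_pos: [557.4, -160.2, 165.9]
tcp_rot: [-3.141, 0.001, 3.113]
ft_force: [0.3, -0.5, -0.4]
opening: 0.499
grip_force: 0.0
shift [ 1.1  0.2 49.9] turn -0.003 rows 1.2 q6 -1.94 psi 3.113
```

```bash
python3 steer.py '[[1,0,20,0,0.5],[1,0,40,0,0.5],[1,0,49.5,0,0.5],[1,0,49.5,0,0.5]]';  python3 steer.py '[[0,0,0,0,0.2],[0,0,0,0,0.2],[0,0,0,0,0.2],[0,0,0,0,0.2],[0,0,0,0,0.2]]'; python3 steer.py '[[0,0,0,0,0.2],[0,0,0,0,0.2],[0,0,0,0,0.2]]'
```

```text
t: 5.92
eef_pos: [555.9, -159.3, 114.1]
tcp_rot: [3.141, -0.002, 3.114]
ft_force: [-0.6, -0.6, 0.8]
opening: 0.5
grip_force: 0.0
t: 6.33
eef_pos: [556.1, -160.2, 116.8]
tcp_rot: [-3.141, 0.002, 3.113]
ft_force: [0.5, -2.4, 3.9]
opening: 0.258
grip_force: 30.0
t: 6.58
eef_pos: [556.1, -160.2, 116.8]
tcp_rot: [-3.141, 0.002, 3.113]
ft_force: [-0.1, -3.1, 5.9]
opening: 0.259
grip_force: 30.0
```

```bash
python3 steer.py '[[0,0,-4,0,0.1],[0,0,-8,0,0.1],[0,0,-10.5,0,0.1],[0,0,-10.5,0,0.1],[0,0,-10.5,0,0.1]]'
python3 - <<'E'
from h import *
np.set_printoptions(precision=2,suppress=True)
p,_=env.read_camera("side"); cv2.imwrite("pics/s2.png",cv2.resize(p[200:340,220:420,::-1],(800,560)))
s=env.state();print(s["eef_pos"],s["ft_force"],s["grip_force"])
E
```

```text
t: 7.0
eef_pos: [556.0, -159.0, 126.1]
tcp_rot: [3.14, 0.001, 3.112]
ft_force: [5.4, 4.3, -7.0]
opening: 0.256
grip_force: 30.0
[ 556.03 -158.91  126.03] [ 6.24  3.94 -6.19] 29.998947103740647
```

View pics/s2.png

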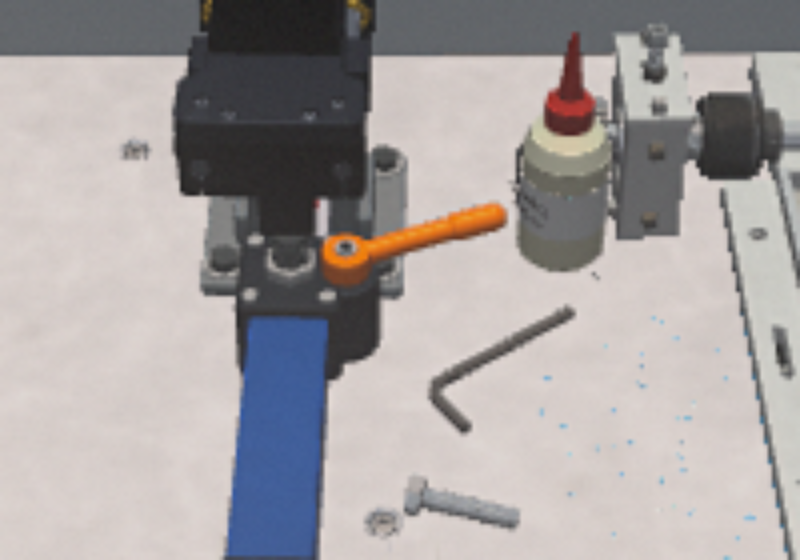

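The pin is up and the sideways force shows the section's spring drawing it in. The view shows the lever open and nothing else disturbed.

```bash
python3 steer.py '[[0,0,-1.3,0,0.1],[0,0,-1.3,0,0.1],[0,-4,-1.3,0,0.1],[0,-8,-1.3,0,0.1],[0,-12,-1.3,0,0.1]]'; python3 steer.py '[[0,-4,0,0,0.1],[0,-8,0,0,0.1],[0,-12,0,0,0.1],[0,-16,0,0,0.1],[0,-16,0,0,0.1]]'; python3 steer.py '[[0,0,0,0,0.1],[0,0,0,0,0.1]]'; python3 -c "
from h import *
go(555.6,-190.2,127,-0.026)"
```

```text
t: 7.47
eef_pos: [555.7, -170.6, 127.2]
tcp_rot: [3.14, 0.0, 3.112]
ft_force: [4.9, 6.9, -7.1]
opening: 0.255
grip_force: 30.0
t: 7.88
eef_pos: [555.1, -187.0, 127.1]
tcp_rot: [3.14, 0.0, 3.112]
ft_force: [5.4, 4.1, -7.4]
opening: 0.256
grip_force: 30.0
t: 8.05
eef_pos: [555.1, -186.8, 127.1]
tcp_rot: [3.14, 0.0, 3.112]
ft_force: [5.6, 4.1, -7.0]
opening: 0.256
grip_force: 30.0
shift [-0.6 -3.4  0.1] turn -0.003 rows 0.1 q6 -1.98 psi 3.112
```

```bash
python3 steer.py '[[-0.4,-3.3,0,0,0.1],[-0.4,-3.3,0,0,0.1],[-0.4,-3.3,2,0,0.1],[-0.4,-3.3,4,0,0.1],[-0.4,-3.3,4,0,0.1]]'; python3 steer.py '[[0,0,1.5,0,0.1],[0,0,1.5,0,0.1]]'
```

```text
t: 8.47
eef_pos: [555.1, -190.0, 122.8]
tcp_rot: [3.14, -0.001, 3.112]
ft_force: [3.3, 4.0, -6.6]
opening: 0.256
grip_force: 30.0
t: 8.63
eef_pos: [555.1, -190.0, 121.5]
tcp_rot: [3.14, -0.001, 3.113]
ft_force: [3.3, 3.9, -7.5]
opening: 0.254
grip_force: 30.0
```

```bash
python3 steer.py '[[0,0,1.5,0,0.1],[0,0,3,0,0.1],[0,0,3,0,0.1]]'; python3 steer.py '[[0,0,1.5,0,0.1],[0,0,1.5,0,0.1]]'
```

```text
t: 8.88
eef_pos: [555.1, -190.5, 118.7]
tcp_rot: [3.141, -0.0, 3.113]
ft_force: [3.0, 4.4, -7.4]
opening: 0.256
grip_force: 30.0
t: 9.05
eef_pos: [555.1, -190.7, 117.3]
tcp_rot: [3.141, -0.0, 3.113]
ft_force: [3.3, 5.1, -6.1]
opening: 0.255
grip_force: 30.0
```

```bash
python3 steer.py '[[0,0,1,0,0.1],[0,0,1,0,0.1]]'; python3 steer.py '[[0,0,1,0,0.1],[0,0,1,0,0.1]]'; python3 steer.py '[[0,0,0.7,0,0.1],[0,0,0.7,0,0.1]]'
```

```text
t: 9.22
eef_pos: [555.1, -190.7, 116.8]
tcp_rot: [3.141, -0.0, 3.113]
ft_force: [1.8, 4.4, -2.4]
opening: 0.256
grip_force: 30.0
t: 9.38
eef_pos: [555.1, -190.8, 116.7]
tcp_rot: [3.141, 0.0, 3.113]
ft_force: [-1.8, 5.3, 7.8]
opening: 0.254
grip_force: 30.0
t: 9.55
eef_pos: [555.1, -190.9, 116.6]
tcp_rot: [-3.141, 0.001, 3.113]
ft_force: [-3.4, 6.8, 15.7]
opening: 0.26
grip_force: 30.0
```

```bash
python3 steer.py '[[0,0,-0.4,0,0.1],[0,0,-0.4,0,0.1],[0,0,-0.4,0,0.1]]'
python3 - <<'E'
from h import *
np.set_printoptions(precision=1,suppress=True)
for n,B,z in(("side",(265,330,330,420),76),("top",(400,225,480,285),76)):
    i=env.camera_info(n); p,d=env.read_camera(n)
    for q in(np.load(f"/tmp/{n}.npz")['p'],p):
        v,u=np.nonzero(mask(q,'green',B)); print(n,len(u),plane(i,u.mean(),v.mean(),z))
cv2.imwrite("pics/s3.png",cv2.resize(env.read_camera("side")[0][200:400,220:420,::-1],(600,600)))
E
```

```text
t: 9.8
eef_pos: [555.1, -190.8, 116.7]
tcp_rot: [-3.142, 0.001, 3.113]
ft_force: [-2.0, 5.7, 11.1]
opening: 0.255
grip_force: 30.0
side 253 [ 550.5 -361.8   76. ]
side 281 [ 549.5 -391.1   76. ]
top 197 [ 548.7 -348.7   76. ]
top 188 [ 547.6 -377.7   76. ]
```

View pics/s3.png

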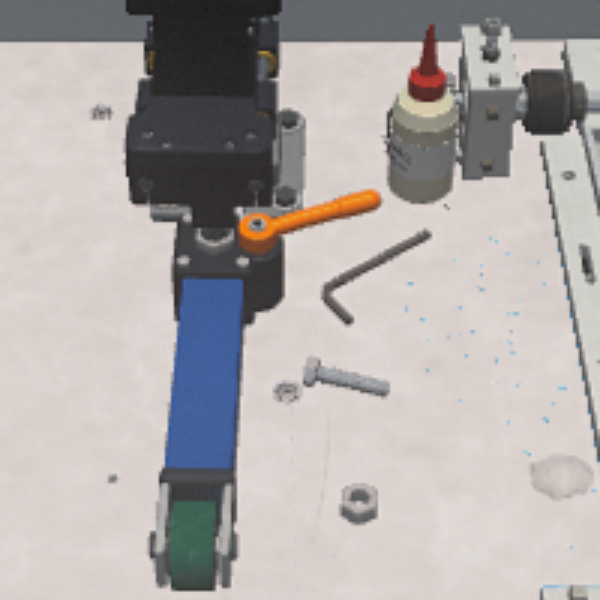

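The side view shows the section about 30 mm further out (roller at crop (193,545)), the lever still open and the knob still gripped. The pin bottomed out at the same height as when it was first home, so I am handing in.

```bash
python3 -c "
from cell import env
print(env.job_done())"
```

```text
the job is handed in; nothing more can be done
None
```

The job is handed in: the clamp lever is open by about 1.57 rad, the section is out to the next hole (about 30 mm further), and the pin is down at its original home height with the knob still gripped.

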